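# Clear the rig's catch tray and hold its guide rod through both bushings

## Robot

A 6-joint arm with a two-finger parallel gripper is mounted at the origin on the work surface. World frame = base frame: x ahead of the robot, y to its left, z up, the work surface at z = 0. Lengths are in m, angles in rad, forces in N, time in s.
With the tool pointing down it reaches from about 0.325 to 0.875 m from the base axis. Payload 4.4 kg.
Tool frame: the origin (TCP) lies at the very end of the fingers, on their centre line; the grasp point (between the pads) lies 19 mm behind it (manip.pinch_z is the distance from the TCP to the grasp point, in m); z points along the fingers, y is the direction in which the jaws open and shut (so a half turn about z gives the same grasp; the last joint's range is limited). The gripper opens to 85 mm and grips with 20 to 120 N. Pads are 22 mm wide; open, the fingers measure 114 mm over their backs; the gripper's body (76 mm by 85 mm) begins 54 mm behind the grasp point. The pads swing forward as they close: fully open they stand 13 mm farther back than shut.
Start: joints at [1.097, 0.207, 1.542, -0, 1.393, -0.15], TCP at [0.182, 0.545, 0.231] pointing down, gripper open.
Joint ranges: [-2.73, 2.73], [-0.86, 2.22], [0.23, 2.46], [-1.11, 4.25], [0.08, 2.63], [-2.82, 2.82]. Speed limits (rad/s): [2.79, 2.79, 3.14, 3.14, 3.14, 3.14].

## Interface

Orientations are given as [roll, pitch, yaw] about the fixed x, y, z axes, in that order (R = Rz(yaw) Ry(pitch) Rx(roll)).
In Python, from plant import status, eyes, job, manip gives the robot as it stands.
- The arm moves only by the tool jog_arm, never from a script. Its arguments are lists of equal length, an entry for each row: "dp": the shift along the tool's x, y, z each as a share of 300 mm, from -1 to 1, a list of three; "spin": the turn about the tool's z as a share of 30 degrees, from -1 to 1. In form: {"dp": [[tx, ty, tz], ...], "spin": [spin, ...]}. A call has 1 to 20 rows; each row is the pose to reach, as a shift and turn from the pose measured when the call began, along the tool's axes at that moment; what a row does not reach only later rows make up. A row lasts 1/8 s, in which the tool goes at most 62.5 mm and 10.7 degrees, less where a joint would pass 70% of its speed; a pose out of reach is approached as far as the arm can. A call with a number of a shift or a turn outside -1 to 1 is refused whole. A call with a gripper value outside its range is refused whole. "hand" is the closure, from 0 (fully open) to 1 (shut), set as the call begins (left out, the last holds). The fingers move at their own pace and stop on an object; "newtons" is the grip in N (left out, the last holds). Time passes only in rows, so rows that repeat a pose let the fingers close. It gives the time, the measured TCP pose, the force and the opening at its end, in the units of the state.
- status.observe(): the state, without advancing time (a new reading comes with each control period).
- eyes.read_camera(name): name is "scene" or "top" or "wrist"; returns the picture (384x512x3 uint8, blue, green, red); there is no depth.
- eyes.get_calibration(name): a dict with "fx", "fy", "cx", "cy" (pixels), "position" and "attitude" of the camera in the world. Camera axes: x right, y up, looking along -z (the intrinsics and any distortion apply to the point x, -y, -z); pixel columns grow to the right and rows downward; lengths in m; the calibration is good to about 2 mm. A picture is of the moment at which its call begins: read the wrist's pose just before it. get_calibration takes no time and is no camera call; for the wrist camera it gives the pose at the moment of the call.
- job.close_job(): hands the job in, once; it reports no verdict.
The state is a dict: "time": time; "joints": joint angles; "joint_vel": joint speeds; "effort": joint torques, N m; "position": TCP position; "tool_rot": TCP orientation; "ft_force": force on the tool from outside, world axes, zero at the start; "wrist_torque": the same for the moment, N m; "finger_gap": finger opening in m.
Only numpy, scipy, OpenCV 4.12 (cv2) and the standard library are available. Lean on these libraries where they do the work, as an engineer would, in place of code of your own. Each camera call takes 0.05 s, during which the arm holds its last target. There are 200 camera calls.

## Task

Get the test rig ready for the next run: first move the two finished castings from its catch tray into the grey tote. Then take the square-headed guide rod from the rack, thread it gently from above through the upper bushing and on through the lower one, and finish still holding it there, upright and still, with its tip sticking out at least 10 mm below the lower bushing but clear of the base plate, so that a colleague can fit the retaining clip; do not let go. Leave the other two rods in the rack and everything else on the bench where it is.

Things in the scene. Friction and masses are not known exactly. Their poses are not given: they have to be found in the camera images.
- rig: Test rig fixed to the bench. Origin: at bench level, on the common vertical axis of its two bushings; z up. Dark base plate 12 mm thick, x -60 to 80, y -85 to 95 mm. An aluminium column on the +y side (x -28 to 28, y 57 to 93, up to z 141 mm) carries two brass bushing blocks, one above the other, on short arms. The catch tray is on its -x side, towards the robot.
- upper_mouth (a point): Centre of the hole at the top face of the upper bushing, 125 mm above the bench; axes those of the rig. Each bushing is a brass block 40 x 40 mm, 12 mm thick, with a vertical round through-hole 15 mm in diameter, chamfered by 2.5 mm.
- lower_mouth (a point): Centre of the hole at the top face of the lower bushing, 75 mm above the bench, straight below the upper one; its underside is 12 mm lower. From there to the top of the base plate are 51 mm of free space.
- tray_floor (a point): Centre of the inner floor (3 mm above the bench) of the rig's shallow grey steel catch tray: 130 mm along the rig's x, 150 mm along its y, walls 3 mm thick, rim 10 mm above the bench.
- casting1: Finished casting: upright barrel-shaped aluminium slug, 32 mm diameter over its middle (29 mm at the ends), 34 mm tall, about 70 g, standing in the catch tray. Origin: centre of its underside, z up. Same as casting2.
- casting2: The other finished casting, like casting1, standing in the same tray. It makes no difference which is moved first.
- tote: Open grey plastic box fixed to the bench, 200 (its x) x 160 (its y) x 55 mm high outside, walls and floor 4 mm. Origin: centre of its underside. It stands left or right of the rig; the rack stands on the other side.
- tote_in (a point): Centre of the tote's inner floor, 4 mm above the bench; axes those of the tote.
- rack: White rod rack fixed to the bench: a bridge plate 220 (its x) x 60 (its y) x 12 mm, top face 135 mm above the bench, on two end walls, open below. Three 20 mm holes in a row at x -70, 0 and 70 mm; in each hangs one rod by its collar, which rod where varies. Origin: on the bench below the middle hole.
- guide_rod: The guide rod: steel, about 170 g, hanging upright in the rack; lifts straight out. Origin: centre of its tip (lowest point), about 10 mm above the bench; z up the rod. Shaft 12 mm in diameter, 125 mm long, the lowest 8 mm tapering to 6 mm; then a collar 28 mm in diameter, z 125 to 131 mm; then a square aluminium head 22 x 22 mm, z 131 to 171 mm, flats square to its x and y.
- rod_head (a point): On the guide rod's axis, 155 mm above its tip (24 mm above the collar, 16 mm below the top of the square head): the place to grip.
- knob_rod: Another rod in the rack, to be left there: round knob head 30 mm diameter, 34 mm tall, on a 16 mm shaft too thick for the bushings, with the same collar. Origin at its tip.
- tee_rod: Another rod in the rack, to be left there: T-bar head 44 mm wide (along its x) and 12 mm thick, top 32 mm above the collar's top, on a 12 mm shaft 75 mm long. Origin at its tip.
- spare_bushing: Loose brass ring, 26 mm diameter, 14 mm tall, on the front corner of the rig's base plate on its -y side; leave it there. Origin: centre of its underside.
- spanner: Steel spanner, 150 mm long, lying beyond the rig; leave alone.
- jar: Amber glass jar, 60 mm diameter, 85 mm tall, standing beyond on the left; leave alone.
- beaker: Clear beaker, 68 mm diameter, 90 mm tall, standing beyond on the right; leave alone.
- weight: Knobbed steel calibration weight, 36 mm diameter, 52 mm tall, standing beyond the rig on the left; leave alone.
Mind the look-alikes: they are no part of the job. What is shaped like the guide_rod but blue or purple is not meant.

How it is judged:
On the way, in this order (a step that is already met when the one before it is completed fails the run):
1. both castings lie in the tote, let go (x of casting1 in the frame of tote_in between -0.098 and 0.098 m and y of casting1 in the frame of tote_in between -0.078 and 0.078 m and z of casting1 in the frame of tote_in between -0.01 and 0.045 m and linear speed of each of casting1, casting2 below 0.03 m/s and contact force between each of casting1, casting2 and the fingers below 0.5 N and x of casting2 in the frame of tote_in between -0.098 and 0.098 m and y of casting2 in the frame of tote_in between -0.078 and 0.078 m and z of casting2 in the frame of tote_in between -0.01 and 0.045 m), for 0.2 s.
2. the guide rod's tip is in the upper bushing, entered from above (z of guide_rod in the frame of rig between 0.065 and 0.119 m and horizontal distance between guide_rod and upper_mouth below 0.0045 m and angle between the z axis of guide_rod and the z axis of rig, either way round below 0.09 rad), for 0.02 s.
3. the guide rod has gone on through the lower bushing (z of guide_rod in the frame of rig between 0.012 and 0.06 m and horizontal distance between guide_rod and lower_mouth below 0.0045 m and angle between the z axis of guide_rod and the z axis of rig, either way round below 0.09 rad), for 0.1 s.
At the end, for the whole second after the job is handed in: Castings at rest in the tote; the guide rod gripped (over 3 N) and still, tip at least 8 mm below the lower bushing's underside, 1.5 mm or more above the base plate, within 4.5 mm of the bushings' axis and 0.09 rad of upright, pressing on the rig with less than 12 N (all of step 1 and z of guide_rod in the frame of rig between 0.0135 and 0.055 m and horizontal distance between guide_rod and lower_mouth below 0.0045 m and angle between the z axis of guide_rod and the z axis of rig, either way round below 0.09 rad and contact force between guide_rod and the fingers above 3 N and contact force between guide_rod and rig below 12 N and linear speed of guide_rod below 0.02 m/s); the arm keeps its last pose, push and grip.
It fails at once if another rod of the rack is moved more than 30 mm (distance of any of knob_rod, tee_rod from where it was at the start of the episode above 0.03 m).
It fails at once if the spare bushing, spanner, jar, beaker or weight is moved more than 30 mm (distance of any of spare_bushing, spanner, jar, beaker, weight from where it was at the start of the episode above 0.03 m).
It fails at once if the guide rod is forced against the rig with more than 40 N (contact force between guide_rod and rig above 40 N).
It also fails if it takes over 72 s, if anything falls off the work surface, if the arm or the gripper's body presses on something with over 40 N, if the wrist force passes 120 N, or if a joint passes its speed limit or range.

## Working session

There is one attempt and no reset: what is moved stays moved. The work goes in short steps, Python scripts to look and compute and a tool call to move; the robot and the scene stay as the last step left them, time stands still between calls to the robot, and variables do not carry over. Pictures are saved under pics/ and viewed, about 8 in all and at most 12, crops included, and the job is handed in when it is done.

Besides the shell and the picture viewer there is one more tool, called after "Request:" as name(argument=value, ...) on one line, values as JSON. jog_arm: Moves the arm, as the interface text tells. Its arguments: {"type":"object","properties":{"dp":{"type":"array","items":{"type":"array","items":{"type":"number"}}},"spin":{"type":"array","items":{"type":"number"}},"hand":{"type":"number"},"newtons":{"type":"number"}},"required":["dp","spin"]}

```bash
ls; mkdir -p pics; cat > h.py <<'E'
import numpy as np, cv2
from scipy.spatial.transform import Rotation as R
from plant import status, eyes, job, manip
def rot(a):
    a=np.array(a,float)
    return a if a.shape==(3,3) else (R.from_quat(a).as_matrix() if a.size==4 else R.from_euler('xyz',a).as_matrix())
def ray(c,u,v):
    d=np.array([(u-c['cx'])/c['fx'],-(v-c['cy'])/c['fy'],-1.0])
    return np.array(c['position']),rot(c['attitude'])@d
def onz(c,u,v,z):
    p,d=ray(c,u,v); return p+d*(z-p[2])/d[2]
def proj(c,P):
    q=rot(c['attitude']).T@(np.array(P)-np.array(c['position']))
    return c['cx']+c['fx']*q[0]/-q[2], c['cy']+c['fy']*q[1]/q[2]
E
python3 - <<'E'
from h import *
for n in ("scene","top"):
    print(eyes.get_calibration(n)); cv2.imwrite(f"pics/{n}0.png",cv2.resize(eyes.read_camera(n),None,fx=1.5,fy=1.5,interpolation=cv2.INTER_CUBIC))
print(eyes.get_calibration("wrist")); print(status.observe()); print(manip.pinch_z)
E
```

```text
pics
{'fx': 421.6647568583774, 'fy': 421.6647568583774, 'cx': 257.92383789839886, 'cy': 196.49318362776447, 'position': array([1.18600692, 0.4716898 , 0.82284824]), 'attitude': array([ 0.8076053 , -0.01520731,  2.21835033])}
{'fx': 493.3026003987254, 'fy': 493.3026003987254, 'cx': 247.49934557086493, 'cy': 192.84513424609545, 'position': array([0.34358765, 0.03081672, 1.3350883 ]), 'attitude': array([ 0.18394387,  0.00832273, -1.58916578])}
{'fx': 268.417775656319, 'fy': 268.417775656319, 'cx': 253.2961032907072, 'cy': 189.25797846801356, 'position': array([0.11173993, 0.5684249 , 0.37351433]), 'attitude': array([-0.29343206,  0.00136546,  1.24722765])}
{'time': 0.1, 'joints': array([ 1.09750818e+00,  2.07358596e-01,  1.54284015e+00,  5.85597466e-06,
        1.39350301e+00, -1.50488653e-01]), 'joint_vel': array([ 0.00090167, -0.00388142, -0.00351705, -0.00059681,  0.00072195,
       -0.00060372]), 'effort': array([-6.78645374e-04, -3.84092617e+01, -2.92548662e+01, -1.76973340e-04,
        4.83198470e-03, -1.38970768e-05]), 'position': array([0.18208476, 0.54467394, 0.23021458]), 'tool_rot': array([-3.13950825e+00, -3.21895960e-04,  2.81879179e+00]), 'ft_force': array([-0.05862882, -0.19098713, -0.51361957]), 'wrist_torque': array([ 0.06401845, -0.01381064,  0.02707654]), 'finger_gap': 0.08532692176349516}
0.0187
```

View pics/top0.png

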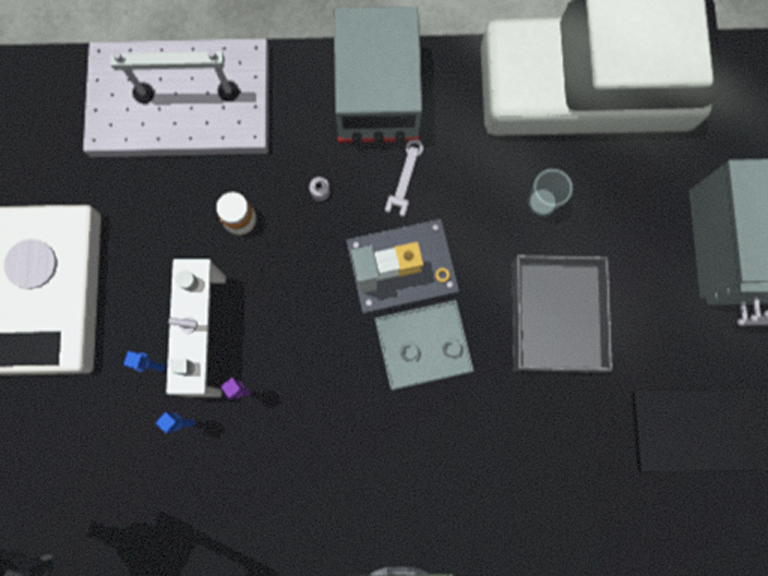

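View pics/scene0.png

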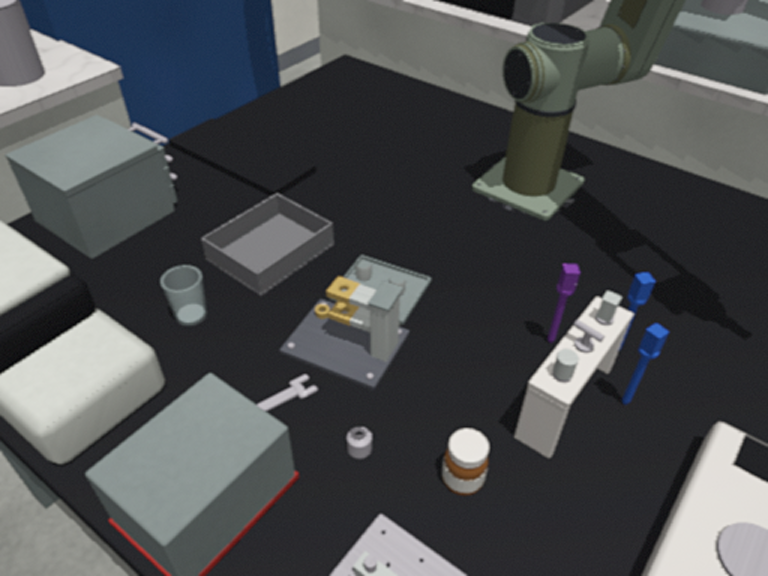

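The top view (1.5x pixels) shows castings at about (410,353) and (454,348), the upper bushing hole at (408,256), the tote around (562,313), and the rack from (190,260) to (188,395). The square head is at the robot end of the rack, (180,367). The blue and purple rods standing around the rack are decoys.

```bash
python3 - <<'E'
from h import *
c=eyes.get_calibration("top")
def P(n,u,v,z): print(n,np.round(onz(c,u/1.5,v/1.5,z),4))
im=eyes.read_camera("top"); hsv=cv2.cvtColor(im,cv2.COLOR_BGR2HSV)
# brass blobs
m=cv2.inRange(hsv,(12,110,100),(32,255,255))
for k in cv2.findContours(m,0,2)[0]:
    if cv2.contourArea(k)>20:
        r=cv2.minAreaRect(k); print("brass",cv2.contourArea(k),np.array(r[0])*1.5,r[1],r[2])
m=cv2.inRange(hsv,(100,120,60),(160,255,255))
for k in cv2.findContours(m,0,2)[0]:
    if cv2.contourArea(k)>20:
        q=np.array(cv2.minAreaRect(k)[0])*1.5; print("dec",q); P("  z.17",*q,.17)
P("hole",408,256,.125)
P("cast",410,353,.034);P("cast",454,348,.034)
for q in [(376,318),(457,302),(472,372),(392,388)]:P("tray",*q,.01)
for q in [(348,239),(441,222),(459,293),(365,311)]:P("plate",*q,.012)
for q in [(515,256),(608,256),(611,370),(515,370)]:P("tote",*q,.055)
for q in [(174,261),(210,261),(209,395),(168,394)]:P("rack",*q,.135)
P("ghead",180,367,.171+.01);P("tee",183,324,.173);P("knob",187,281,.175)
cs=eyes.get_calibration("scene")
for z in(.01,.181):print(z,onz(cs,610/1.5,297/1.5,z))
cv2.imwrite("pics/topc.png",cv2.resize(im[140:280,90:330],None,fx=3.3,fy=3.3,interpolation=cv2.INTER_CUBIC))
E
```

```text
brass 56.5 [441.75 274.5 ] (8.0, 9.0) 90.0
brass 262.0 [409.08467102 258.4269104 ] (20.34169578552246, 16.00048065185547) 82.87498474121094
dec [174.1199913  422.91000366]
  z.17 [0.3555 0.3465 0.17  ]
dec [234.48527527 390.30885315]
  z.17 [0.404  0.2534 0.17  ]
dec [143.92498398 362.47503662]
  z.17 [0.4503 0.397  0.17  ]
hole [ 0.6244 -0.0259  0.125 ]
cast [ 0.4704 -0.0289  0.034 ]
cast [ 0.4777 -0.1066  0.034 ]
tray [0.5373 0.0297 0.01  ]
tray [ 0.5637 -0.1178  0.01  ]
tray [ 0.4367 -0.1395  0.01  ]
tray [0.4111 0.0037 0.01  ]
plate [0.685  0.0784 0.012 ]
plate [ 0.7138 -0.0939  0.012 ]
plate [ 0.5799 -0.1218  0.012 ]
plate [0.5502 0.0493 0.012 ]
tote [ 0.6368 -0.2186  0.055 ]
tote [ 0.6334 -0.3829  0.055 ]
tote [ 0.4325 -0.3726  0.055 ]
tote [ 0.4356 -0.2078  0.055 ]
rack [0.6214 0.3643 0.135 ]
rack [0.6202 0.3042 0.135 ]
rack [0.3991 0.301  0.135 ]
rack [0.4019 0.3672 0.135 ]
ghead [0.4411 0.3369 0.181 ]
tee [0.5098 0.3363 0.173 ]
knob [0.5789 0.3313 0.175 ]
0.01 [0.24900709 0.30081566 0.01      ]
0.181 [0.44612503 0.33676269 0.181     ]
```

View pics/topc.png

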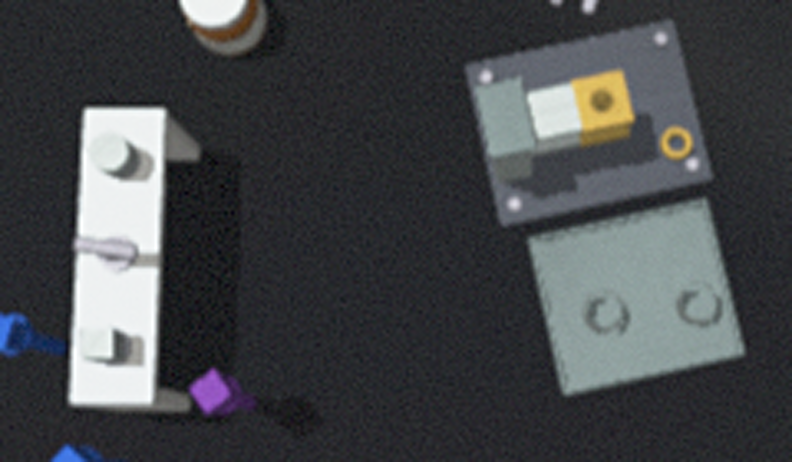

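```bash
cat > plan.py <<'E'
import sys; from h import *
def go(p,yawdeg):
    s=status.observe(); Rm=rot(s['tool_rot']); d=np.array(p)-s['position']
    y=np.degrees(np.arctan2(Rm[1,0],Rm[0,0])); sp=(y-yawdeg+180)%360-180
    l=np.linalg.norm(d)
    print("pos",np.round(s['position'],4),"yaw",round(y,2),"rp",np.round(s['tool_rot'][:2],4),"F",np.round(s['ft_force'],1),"gap",round(s['finger_gap'],4),"t",round(s['time'],2))
    print("dp",np.round(Rm.T@d/.3,4),"spin",round(sp/30,4),"rows",max(np.ceil(l/.0625),np.ceil(abs(sp)/10.7))+1)
if __name__=="__main__": go([float(x) for x in sys.argv[1:4]],float(sys.argv[4]))
E
python3 plan.py .46 -.06 .17 100.5; python3 plan.py .32 .24 .24 135
```

```text
pos [0.1822 0.5448 0.2304] yaw 161.5 rp [-3.1398e+00 -3.0000e-04] F [-0.8 -0.4 -1.1] gap 0.0855 t 0.15
dp [-1.5179 -1.6176  0.2036] spin 2.0335 rows 12.0
pos [0.1822 0.5448 0.2304] yaw 161.5 rp [-3.1398e+00 -3.0000e-04] F [-0.8 -0.4 -1.1] gap 0.0855 t 0.15
dp [-0.7581 -0.8177 -0.0309] spin 0.8835 rows 7.0
```

Request:
jog_arm(dp=[[-0.2,-0.2,-0.04],[-0.4,-0.4,-0.04],[-0.6,-0.6,-0.04],[-0.76,-0.82,-0.04],[-0.76,-0.82,-0.04],[-0.76,-0.82,-0.04],[-0.76,-0.82,-0.04]], spin=[0.3,0.6,0.9,1,1,1,1], hand=0.4)

```text
time: 1.02
position: [0.3207, 0.2379, 0.2426]
tool_rot: [-3.14, 0.001, 2.291]
ft_force: [0.2, 0.1, -0.9]
finger_gap: 0.0514
```

```bash
python3 plan.py .45 -.06 .17 100.5
```

```text
pos [0.3207 0.2379 0.2426] yaw 131.28 rp [-3.1399e+00  6.0000e-04] F [ 0.2  0.1 -0.9] gap 0.0514 t 1.02
dp [-1.0304 -0.3309  0.2433] spin 1.0261 rows 7.0
```

Gap 51 mm at hand 0.4, as wanted.

Request:
jog_arm(dp=[[-1,-0.33,0.24],[-1,-0.33,0.24],[-1,-0.33,0.24],[-1,-0.33,0.24],[-1,-0.33,0.24],[-1,-0.33,0.24],[-1,-0.33,0.24],[-1,-0.33,0.24]], spin=[1,1,1,1,1,1,1,1])

```text
time: 2.02
position: [0.4439, -0.0512, 0.171]
tool_rot: [-3.14, 0.001, 1.77]
ft_force: [0.6, 1.0, 0.6]
finger_gap: 0.0516
```

```bash
python3 - <<'E'
from h import *
c=eyes.get_calibration("wrist"); im=eyes.read_camera("wrist"); np.save("w1.npy",im)
print(status.observe()['position'],c['position'],c['attitude'])
cv2.imwrite("pics/w1.png",cv2.resize(im,None,fx=1.5,fy=1.5,interpolation=cv2.INTER_CUBIC))
for p in[(.4704,-.0289,.037),(.4777,-.1066,.037),(.6244,-.0259,.125)]:print(np.array(proj(c,p))*1.5)
import json;json.dump({k:np.array(v).tolist() for k,v in c.items()},open("w1.json","w"))
E
```

```text
[ 0.44395621 -0.05122355  0.17121442] [0.42900658 0.02136907 0.31426392] [-0.29384571  0.00125569  0.19832884]
[424.24430829 247.73818619]
[410.19135572 348.64265227]
[737.47366177 335.71448013]
```

View pics/w1.png

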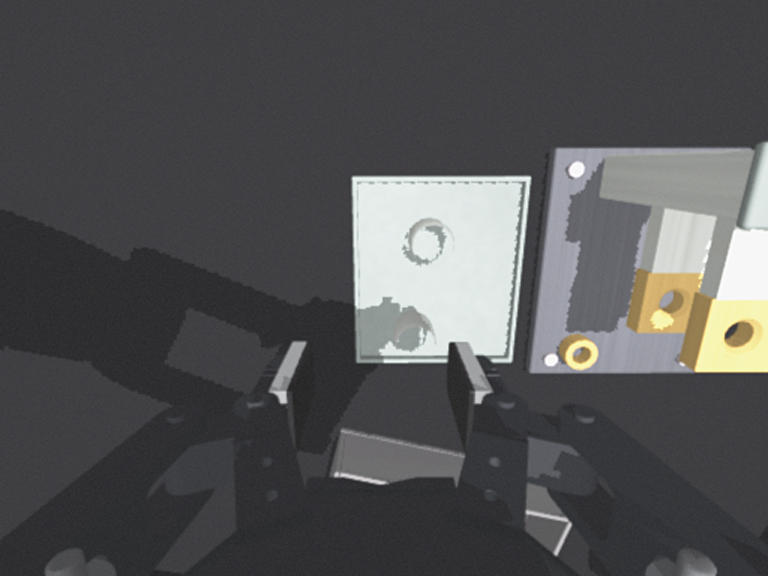

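```bash
python3 - <<'E'
from h import *; import json
c=json.load(open("w1.json"));im=np.load("w1.npy")
for u,v,z in[(427,241,.03),(413,330,.03),(738,333,.125)]:print(onz(c,u/1.5,v/1.5,z))
for u,v in [(353,178),(530,178),(513,361),(356,362)]:print("tray",onz(c,u/1.5,v/1.5,.01))
k=cv2.createCLAHE(4,(6,6)).apply(cv2.cvtColor(im,6))[110:250,225:360]
cv2.imwrite("pics/w1c.png",cv2.resize(k,None,fx=4,fy=4,interpolation=cv2.INTER_CUBIC))
E
```

```text
[ 0.47225719 -0.02501051  0.03      ]
[ 0.47761696 -0.09413774  0.03      ]
[ 0.62398784 -0.02444982  0.125     ]
tray [0.41151144 0.0064639  0.01      ]
tray [0.53837259 0.03196537 0.01      ]
tray [ 0.56934267 -0.11313955  0.01      ]
tray [ 0.44057139 -0.14005614  0.01      ]
```

View pics/w1c.png

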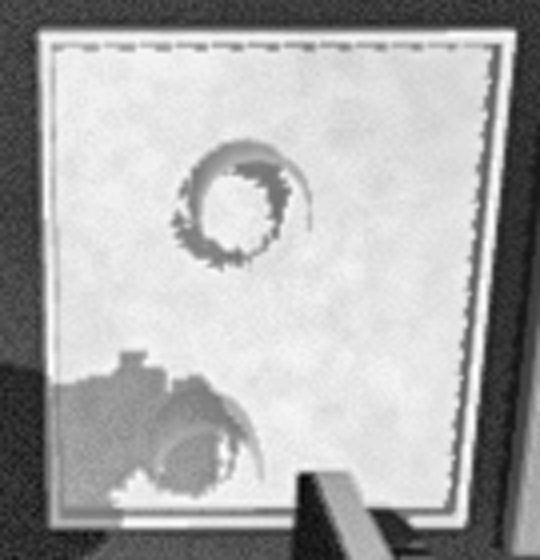

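The casting rings centre near crop (242,212) and (193,470), which agrees with the top view to about 4 mm: casting1 ≈ (.472,-.028), casting2 ≈ (.477,-.104). I'll pick casting1 with the jaws along rig x.

```bash
python3 plan.py .472 -.028 .06 100.5;python3 plan.py .472 -.028 .004 100.5
```

```text
pos [ 0.444  -0.0512  0.1712] yaw 101.43 rp [-3.1408e+00  1.0000e-03] F [0.  0.3 0.3] gap 0.0516 t 2.08
dp [0.0577 0.1073 0.3706] spin 0.0309 rows 3.0
pos [ 0.444  -0.0512  0.1712] yaw 101.43 rp [-3.1408e+00  1.0000e-03] F [0.  0.3 0.3] gap 0.0516 t 2.08
dp [0.0579 0.1074 0.5572] spin 0.0309 rows 4.0
```

Request:
jog_arm(dp=[[0.058,0.107,0.1],[0.058,0.107,0.25],[0.058,0.107,0.37],[0.058,0.107,0.42],[0.058,0.107,0.47],[0.058,0.107,0.52],[0.058,0.107,0.557],[0.058,0.107,0.557],[0.058,0.107,0.557]], spin=[0.03,0.03,0.03,0.03,0.03,0.03,0.03,0.03,0.03])

```text
time: 3.2
position: [0.4723, -0.0282, 0.0044]
tool_rot: [-3.142, 0.001, 1.754]
ft_force: [-0.1, -0.4, -0.1]
finger_gap: 0.0513
```

Request:
jog_arm(dp=[[0,0,0],[0,0,0],[0,0,0],[0,0,0]], spin=[0,0,0,0], hand=1, newtons=40)

```text
time: 3.7
position: [0.4734, -0.0284, 0.0054]
tool_rot: [3.14, 0.002, 1.754]
ft_force: [1.3, 0.2, 5.3]
finger_gap: 0.0306
```

```bash
python3 plan.py .575 -.295 .105 100.5;python3 plan.py .575 -.295 .009 100.5
```

```text
pos [ 0.4734 -0.0284  0.0054] yaw 100.52 rp [3.1396e+00 2.2000e-03] F [1.3 0.2 5.3] gap 0.0306 t 3.7
dp [-0.9361  0.1714 -0.3297] spin 0.0006 rows 6.0
pos [ 0.4734 -0.0284  0.0054] yaw 100.52 rp [3.1396e+00 2.2000e-03] F [1.3 0.2 5.3] gap 0.0306 t 3.7
dp [-0.9354  0.1708 -0.0097] spin 0.0006 rows 6.0
```

Request:
jog_arm(dp=[[0,0,-0.12],[0,0,-0.25],[0,0,-0.35],[-0.1,0.02,-0.35],[-0.25,0.05,-0.35],[-0.4,0.08,-0.35],[-0.55,0.11,-0.35],[-0.7,0.14,-0.35],[-0.85,0.17,-0.35],[-0.935,0.171,-0.35],[-0.935,0.171,-0.35],[-0.935,0.171,-0.22],[-0.935,0.171,-0.1],[-0.935,0.171,-0.04],[-0.935,0.171,-0.02],[-0.935,0.171,-0.01],[-0.935,0.171,-0.01],[-0.935,0.171,-0.01]], spin=[0,0,0,0,0,0,0,0,0,0,0,0,0,0,0,0,0,0])

```text
time: 5.95
position: [0.5759, -0.2955, 0.0104]
tool_rot: [3.138, 0.004, 1.754]
ft_force: [-0.7, 0.3, -0.7]
finger_gap: 0.0306
```

```bash
python3 plan.py .575 -.295 .009 100.5
```

```text
pos [ 0.5759 -0.2955  0.0104] yaw 100.51 rp [3.138  0.0039] F [-0.7  0.3 -0.7] gap 0.0306 t 5.95
dp [ 0.0021 -0.0027  0.0047] spin 0.0004 rows 2.0
```

Request:
jog_arm(dp=[[0,0,0.008],[0,0,0.008]], spin=[0,0])

```text
time: 6.2
position: [0.576, -0.2956, 0.0082]
tool_rot: [3.138, 0.004, 1.754]
ft_force: [0.2, 0.5, -1.7]
finger_gap: 0.0309
```

Request:
jog_arm(dp=[[0,0,0],[0,0,0],[0,0,0],[0,0,-0.06],[0,0,-0.15],[0,0,-0.3],[0,0,-0.4],[0,0,-0.4]], spin=[0,0,0,0,0,0,0,0], hand=0.4)

```text
time: 7.2
position: [0.5782, -0.297, 0.1338]
tool_rot: [3.131, 0.011, 1.754]
ft_force: [0.4, -0.5, -0.4]
finger_gap: 0.0513
```

```bash
python3 plan.py .477 -.104 .127 100.5;python3 plan.py .477 -.104 .005 100.5
```

```text
pos [ 0.5782 -0.297   0.1338] yaw 100.51 rp [3.1309 0.011 ] F [ 0.4 -0.5 -0.4] gap 0.0513 t 7.2
dp [ 0.6943 -0.2144  0.0126] spin 0.0004 rows 5.0
pos [ 0.5782 -0.297   0.1338] yaw 100.51 rp [3.1309 0.011 ] F [ 0.4 -0.5 -0.4] gap 0.0513 t 7.2
dp [ 0.6988 -0.2188  0.4192] spin 0.0004 rows 6.0
```

Request:
jog_arm(dp=[[0.18,-0.05,0.013],[0.36,-0.1,0.013],[0.54,-0.16,0.013],[0.694,-0.214,0.013],[0.694,-0.214,0.013],[0.694,-0.215,0.1],[0.696,-0.216,0.2],[0.697,-0.217,0.28],[0.698,-0.218,0.34],[0.699,-0.219,0.39],[0.699,-0.219,0.417],[0.699,-0.219,0.417],[0.699,-0.219,0.417]], spin=[0,0,0,0,0,0,0,0,0,0,0,0,0])

```text
time: 8.82
position: [0.4776, -0.1043, 0.0063]
tool_rot: [3.13, 0.012, 1.754]
ft_force: [0.5, 0.1, 0.2]
finger_gap: 0.0508
```

Request:
jog_arm(dp=[[0,0,0],[0,0,0],[0,0,0],[0,0,0]], spin=[0,0,0,0], hand=1)

```text
time: 9.32
position: [0.4787, -0.1046, 0.0074]
tool_rot: [3.128, 0.013, 1.754]
ft_force: [-0.5, 0.7, 6.8]
finger_gap: 0.0309
```

```bash
python3 plan.py .495 -.295 .105 100.5;python3 plan.py .495 -.295 .009 100.5
```

```text
pos [ 0.4787 -0.1046  0.0074] yaw 100.51 rp [3.1276 0.013 ] F [-0.5  0.7  6.8] gap 0.0309 t 9.32
dp [-0.638  -0.0581 -0.3178] spin 0.0004 rows 5.0
pos [ 0.4787 -0.1046  0.0074] yaw 100.51 rp [3.1276 0.013 ] F [-0.5  0.7  6.8] gap 0.0309 t 9.32
dp [-0.6339 -0.0625  0.0021] spin 0.0004 rows 5.0
```

Request:
jog_arm(dp=[[0,0,-0.12],[0,0,-0.25],[0,0,-0.34],[-0.1,-0.01,-0.34],[-0.25,-0.02,-0.34],[-0.4,-0.04,-0.34],[-0.55,-0.05,-0.34],[-0.637,-0.058,-0.34],[-0.637,-0.058,-0.34],[-0.637,-0.058,-0.34],[-0.636,-0.06,-0.22],[-0.635,-0.06,-0.1],[-0.634,-0.062,-0.04],[-0.634,-0.062,-0.01],[-0.634,-0.062,-0.001],[-0.634,-0.062,-0.001],[-0.634,-0.062,-0.001]], spin=[0,0,0,0,0,0,0,0,0,0,0,0,0,0,0,0,0])

```text
time: 11.45
position: [0.4959, -0.2956, 0.0111]
tool_rot: [3.126, 0.015, 1.754]
ft_force: [-0.1, 0.1, -1.1]
finger_gap: 0.0306
```

Request:
jog_arm(dp=[[0,0,0],[0,0,0],[0,0,0],[0,0,-0.06],[0,0,-0.15],[0,0,-0.3],[0,0,-0.5],[0,0,-0.7],[0,0,-0.8],[0,0,-0.8],[0,0,-0.8]], spin=[0,0,0,0,0,0,0,0,0,0,0], hand=0.4)

```text
time: 12.82
position: [0.4911, -0.2923, 0.2504]
tool_rot: [3.127, 0.014, 1.754]
ft_force: [0.1, 0.2, -0.7]
finger_gap: 0.0515
```

```bash
python3 - <<'E'
from h import *
im=eyes.read_camera("top")
a=cv2.resize(im[160:265,230:430],None,fx=3,fy=3,interpolation=cv2.INTER_CUBIC)
c=eyes.get_calibration("wrist"); w=eyes.read_camera("wrist")
b=cv2.resize(w,(480,360)); 
o=np.zeros((a.shape[0]+0,a.shape[1],3),np.uint8); o[:]=a
cv2.imwrite("pics/t2.png",o)
import plan; plan.go([.441,.337,.29],180)
E
```

```text
pos [ 0.4906 -0.292   0.2489] yaw 100.51 rp [3.1288 0.0117] F [-0.6  0.5 -1.3] gap 0.0513 t 12.93
dp [ 2.09    0.222  -0.1584] spin -2.6496 rows 12.0
```

View pics/t2.png

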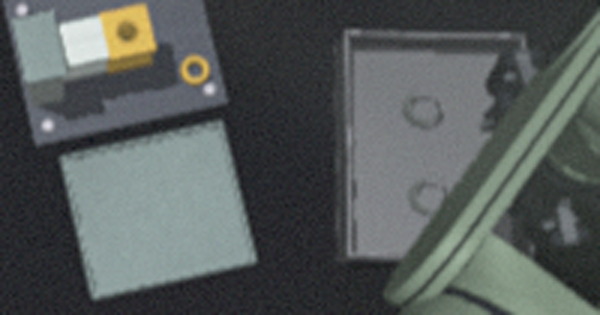

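Both castings stand in the tote at crop (423,110) and (430,197), and the tray is empty. Next I'll go over the square-headed rod and triangulate the decoy heads for clearance.

Request:
jog_arm(dp=[[0.2,0.02,-0.05],[0.4,0.04,-0.1],[0.6,0.06,-0.12],[0.8,0.08,-0.12],[1,0.1,-0.12],[1,0.1,-0.12],[1,0.1,-0.12]], spin=[0.15,0.3,0.35,0.35,0.35,0.35,0.35])

```text
time: 13.8
position: [0.4644, 0.0087, 0.2806]
tool_rot: [3.129, 0.009, 1.572]
ft_force: [-0.5, 0.4, -1.0]
finger_gap: 0.051
```

```bash
python3 plan.py .441 .335 .285 90
python3 - <<'E'
from h import *
ct,cs=eyes.get_calibration("top"),eyes.get_calibration("scene")
for a,b in [((136,361),(641,280)),((136,361),(655,333)),((168,422),(641,280)),((233,388),(570,270)),((180,367),(610,297))]:
    p,d=ray(ct,a[0]/1.5,a[1]/1.5);q,e=ray(cs,b[0]/1.5,b[1]/1.5)
    s=np.linalg.lstsq(np.c_[d,-e],q-p,rcond=None)[0];A,B=p+d*s[0],q+e*s[1];print(np.round((A+B)/2,3),np.linalg.norm(A-B))
E
```

```text
pos [0.4644 0.0087 0.2806] yaw 90.06 rp [3.1292 0.0094] F [-0.5  0.4 -1. ] gap 0.051 t 13.8
dp [ 1.0876 -0.0764 -0.0257] spin 0.0021 rows 7.0
[0.449 0.378 0.24 ] 0.01871355192415301
[0.454 0.413 0.16 ] 0.0009110790238961684
[0.358 0.357 0.163] 0.0022699542891330307
[0.408 0.258 0.164] 0.0015922062315041731
[0.442 0.337 0.178] 0.0019112725288471198
```

Request:
jog_arm(dp=[[0.2,-0.02,-0.02],[0.4,-0.04,-0.02],[0.6,-0.05,-0.02],[0.8,-0.06,-0.02],[1,-0.077,-0.02],[1,-0.077,-0.02],[1,-0.077,-0.02],[1,-0.077,-0.02]], spin=[0,0,0,0,0,0,0,0])

```text
time: 14.8
position: [0.4417, 0.3067, 0.2832]
tool_rot: [3.13, 0.01, 1.569]
ft_force: [-0.1, 0.2, 0.3]
finger_gap: 0.0514
```

```bash
python3 - <<'E'
from h import *; import json
c=eyes.get_calibration("wrist"); im=eyes.read_camera("wrist")
json.dump({k:np.array(v).tolist() for k,v in c.items()},open("w2.json","w")); np.save("w2.npy",im)
u,v=proj(c,(.442,.337,.18)); print(u,v); u0,v0=int(u)-75,int(v)-60; print("crop origin",u0,v0)
cv2.imwrite("pics/w2.png",cv2.resize(im[max(v0,0):v0+120,u0:u0+150],None,fx=5,fy=5,interpolation=cv2.INTER_CUBIC))
import plan; plan.go([.442,.337,.22],90)
E
```

```text
252.76126828593058 156.32905254732182
crop origin 177 96
pos [0.4416 0.3069 0.2834] yaw 89.88 rp [3.1294 0.0099] F [ 0.2 -0.8  0.2] gap 0.0513 t 14.85
dp [ 0.1026 -0.0015  0.2103] spin -0.0039 rows 3.0
```

View pics/w2.png

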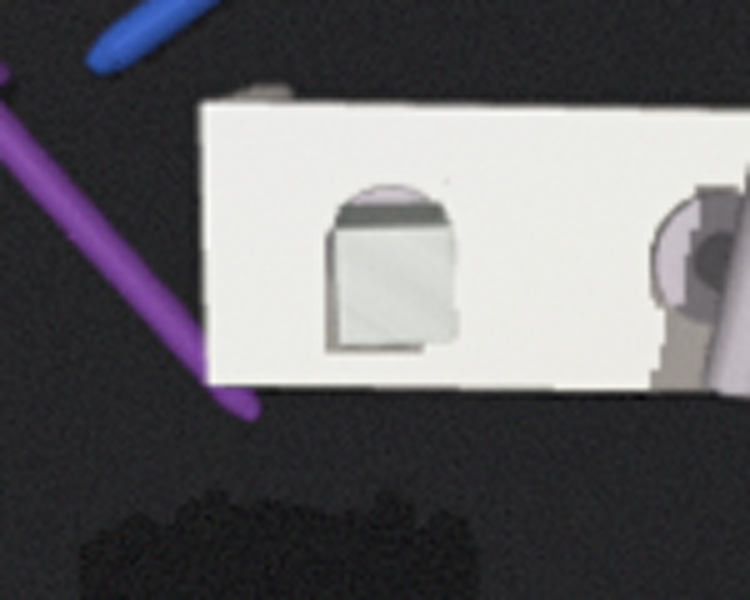

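The square head's top face spans crop (333–457, 227–345), aligned with the jaws to about 1–2°, and the rack's near corner is at (205,102).

```bash
python3 - <<'E'
from h import *; import json,plan
c=json.load(open("w2.json"))
for p in [(396,286),(333,228),(455,226),(458,343),(338,346)]: print(onz(c,177+p[0]/5,96+p[1]/5,.181))
for z in (.2,.146): plan.go([.4445,.340,z],89.8)
E
```

```text
[0.44515414 0.34006332 0.181     ]
[0.43374767 0.35067287 0.181     ]
[0.4558347  0.35093623 0.181     ]
[0.4566852  0.32935272 0.181     ]
[0.43437983 0.32890488 0.181     ]
pos [0.4416 0.3069 0.2834] yaw 89.88 rp [3.1294 0.0099] F [ 0.2 -0.8  0.2] gap 0.0513 t 14.85
dp [0.1132 0.006  0.2769] spin 0.0027 rows 3.0
pos [0.4416 0.3069 0.2834] yaw 89.88 rp [3.1294 0.0099] F [ 0.2 -0.8  0.2] gap 0.0513 t 14.85
dp [0.115  0.0038 0.4569] spin 0.0027 rows 4.0
```

Request:
jog_arm(dp=[[0.05,0.005,0.03],[0.11,0.005,0.1],[0.113,0.005,0.2],[0.113,0.004,0.27],[0.113,0.004,0.34],[0.114,0.003,0.4],[0.114,0.003,0.44],[0.114,0.003,0.457],[0.114,0.003,0.457],[0.114,0.003,0.457]], spin=[0,0,0,0,0,0,0,0,0,0])

```text
time: 16.1
position: [0.4449, 0.34, 0.1469]
tool_rot: [3.128, 0.009, 1.569]
ft_force: [-0.4, 0.1, 0.0]
finger_gap: 0.0516
```

Request:
jog_arm(dp=[[0,0,0],[0,0,0],[0,0,0],[0,0,0],[0,0,0]], spin=[0,0,0,0,0], hand=1, newtons=60)

```text
time: 16.73
position: [0.4454, 0.3404, 0.1479]
tool_rot: [3.127, 0.008, 1.569]
ft_force: [-2.0, 0.6, 5.8]
finger_gap: 0.021
```

```bash
python3 plan.py .444 .339 .32 89.8;
```

```text
pos [0.4454 0.3404 0.1479] yaw 89.88 rp [3.1266 0.008 ] F [-2.   0.6  5.8] gap 0.021 t 16.73
dp [-0.0094  0.0041 -0.5736] spin 0.0025 rows 4.0
```

```bash
python3 plan.py .4454 .3404 .305 89.8;
```

```text
pos [0.4454 0.3404 0.1479] yaw 89.88 rp [3.1266 0.008 ] F [-2.   0.6  5.8] gap 0.021 t 16.73
dp [-0.0043  0.008  -0.5236] spin 0.0025 rows 4.0
```

Request:
jog_arm(dp=[[0,0,-0.04],[-0.001,0.002,-0.1],[-0.002,0.003,-0.18],[-0.002,0.004,-0.26],[-0.003,0.005,-0.34],[-0.004,0.006,-0.42],[-0.004,0.008,-0.5],[-0.004,0.008,-0.523],[-0.004,0.008,-0.523],[-0.004,0.008,-0.523],[-0.004,0.008,-0.523]], spin=[0,0,0,0,0,0,0,0,0,0,0])

```text
time: 18.1
position: [0.4448, 0.3402, 0.3035]
tool_rot: [3.129, 0.009, 1.569]
ft_force: [-0.3, -0.6, -2.3]
finger_gap: 0.0215
```

```bash
python3 - <<'E'
from h import *; import plan
im=eyes.read_camera("wrist"); cv2.imwrite("pics/w3.png",cv2.resize(im,None,fx=1.5,fy=1.5)); np.save("w3.npy",im)
plan.go([.624,-.026,.305],89.8)
E
```

```text
pos [0.445  0.3403 0.3037] yaw 89.88 rp [3.1284 0.0091] F [-0.1 -0.4 -2. ] gap 0.0208 t 18.15
dp [-1.2196  0.5993  0.0146] spin 0.0026 rows 8.0
```

View pics/w3.png

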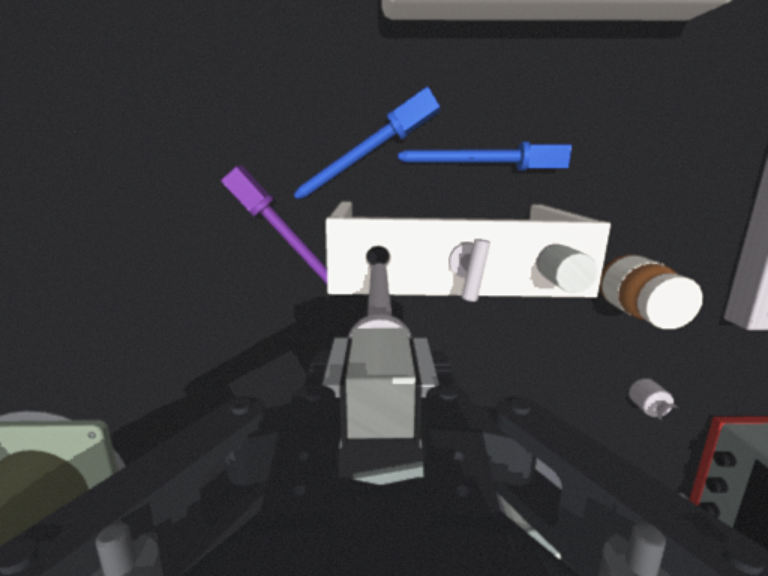

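The rod is held, with about 2 N extra at the wrist and the shaft straight below the head. The other two rods are still in the rack. Moving over the rig next.

Request:
jog_arm(dp=[[-0.08,0.04,0],[-0.2,0.1,0],[-0.35,0.18,0],[-0.5,0.25,0],[-0.65,0.33,0],[-0.8,0.4,0],[-0.9,0.45,0],[-0.9,0.45,0],[-0.9,0.45,0]], spin=[0,0,0,0,0,0,0,0,0])

```text
time: 19.27
position: [0.5789, 0.0704, 0.3073]
tool_rot: [3.13, 0.008, 1.569]
ft_force: [0.4, -0.0, -2.4]
finger_gap: 0.0212
```

```bash
python3 plan.py .624 -.026 .305 89.8
```

```text
pos [0.5789 0.0704 0.3073] yaw 89.87 rp [3.1297 0.0084] F [ 0.4 -0.  -2.4] gap 0.0212 t 19.27
dp [-0.3209  0.1508  0.0123] spin 0.0025 rows 3.0
```

Request:
jog_arm(dp=[[-0.08,0.04,0.01],[-0.16,0.08,0.01],[-0.24,0.12,0.01],[-0.32,0.15,0.01],[-0.32,0.15,0.01],[-0.32,0.15,0.05],[-0.32,0.15,0.08],[-0.32,0.15,0.08],[-0.32,0.15,0.08],[-0.32,0.15,0.08]], spin=[0,0,0,0,0,0,0,0,0,0])

```text
time: 20.52
position: [0.6243, -0.0257, 0.2853]
tool_rot: [3.129, 0.009, 1.569]
ft_force: [-0.0, -1.0, -1.2]
finger_gap: 0.0215
```

```bash
python3 - <<'E'
from h import *; import json
o=[]
s=status.observe(); Rm=rot(s['tool_rot']); tip=s['position']+Rm[:,2]*(-.0187+0+0) ; tip=s['position']+Rm[:,2]*.137
print(s['position'],"tip est",tip,"zaxis",Rm[:,2])
for n in("scene","wrist"):
    c=eyes.get_calibration(n); im=eyes.read_camera(n)
    json.dump({k:np.array(v).tolist() for k,v in c.items()},open(n+"4.json","w")); np.save(n+"4.npy",im)
    u,v=proj(c,[.624,-.026,.14]); u0,v0=int(u)-40,int(v)-50; print(n,"origin",u0,v0,"tip",proj(c,tip),"hole",proj(c,[.6242,-.0252,.125]))
    o.append(cv2.resize(im[v0:v0+100,u0:u0+80],(400,500),interpolation=cv2.INTER_CUBIC))
cv2.imwrite("pics/ins.png",np.hstack(o))
E
```

```text
[ 0.62425664 -0.02570742  0.28526562] tip est [ 0.62601844 -0.02688196  0.14828198] zaxis [ 0.01285985 -0.00857327 -0.99988055]
scene origin 189 136 tip (np.float64(228.53768935617794), np.float64(183.97203651595387)) hole (np.float64(229.8698844530506), np.float64(191.00008660533797))
wrist origin 211 126 tip (np.float64(253.76102810251365), np.float64(179.6619937815554)) hole (np.float64(251.9012080638209), np.float64(172.9897140136883))
```

View pics/ins.png

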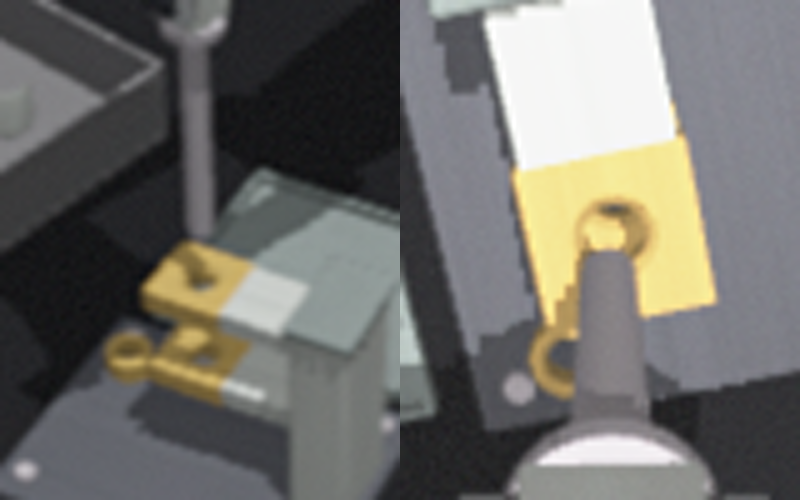

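Both views show the tip almost over the hole. The tip is at scene crop (200,236) and wrist (609,250), and the hole is at scene (200,272) and wrist (615,230). Triangulating both.

```bash
python3 - <<'E'
from h import *; import json
S=json.load(open("scene4.json"));W=json.load(open("wrist4.json"))
def tri(a,b):
    p,d=ray(S,189+a[0]/5,136+a[1]/5);q,e=ray(W,211+(b[0]-400)/5,126+b[1]/5)
    s=np.linalg.lstsq(np.c_[d,-e],q-p,rcond=None)[0];A,B=p+d*s[0],q+e*s[1];print("tri",np.round((A+B)/2,4),np.linalg.norm(A-B))
tri((200,236),(609,248)); tri((201,272),(615,230))
print(onz(S,189+201/5,136+272/5,.125),onz(W,211+215/5,126+230/5,.125))
print("at tip z",onz(S,189+200/5,136+236/5,.148),onz(W,211+209/5,126+248/5,.148))
E
python3 plan.py .6243 -.0257 .235 89.8
```

```text
tri [ 0.6259 -0.0231  0.1521] 0.0037342324568600555
tri [ 0.627  -0.0237  0.1296] 0.0017256593379340942
[ 0.62355994 -0.02784889  0.125     ] [ 0.62663711 -0.02403503  0.125     ]
at tip z [ 0.62299123 -0.0279929   0.148     ] [ 0.62499849 -0.02242859  0.148     ]
pos [ 0.6243 -0.0258  0.2852] yaw 89.88 rp [3.1288 0.0085] F [ 0.4  0.3 -1.9] gap 0.0216 t 20.62
dp [ 0.0019 -0.002   0.1673] spin 0.0027 rows 2.0
```

```bash
python3 plan.py .6253 -.0262 .235 89.8; python3 plan.py .6253 -.0262 .285 89.8
```

```text
pos [ 0.6243 -0.0258  0.2852] yaw 89.88 rp [3.1288 0.0085] F [ 0.4  0.3 -1.9] gap 0.0216 t 20.62
dp [0.0002 0.0013 0.1674] spin 0.0027 rows 2.0
pos [ 0.6243 -0.0258  0.2852] yaw 89.88 rp [3.1288 0.0085] F [ 0.4  0.3 -1.9] gap 0.0216 t 20.62
dp [-0.0012  0.0035  0.0007] spin 0.0027 rows 2.0
```

Request:
jog_arm(dp=[[-0.0012,0.0035,0],[-0.0012,0.0035,0.015],[-0.001,0.003,0.03],[-0.001,0.003,0.045],[-0.0009,0.0028,0.06],[-0.0008,0.0025,0.075],[-0.0006,0.0022,0.09],[-0.0005,0.002,0.105],[-0.0004,0.002,0.12],[-0.0004,0.002,0.12],[-0.0004,0.002,0.12]], spin=[0,0,0,0,0,0,0,0,0,0,0])

```text
time: 22.0
position: [0.6254, -0.0263, 0.2494]
tool_rot: [3.129, 0.009, 1.569]
ft_force: [-0.2, 0.0, -2.4]
finger_gap: 0.0212
```

```bash
python3 plan.py .6253 -.0262 .205 89.8
```

```text
pos [ 0.6254 -0.0263  0.2494] yaw 89.89 rp [3.1286 0.0086] F [-0.2  0.  -2.4] gap 0.0212 t 22.0
dp [ 0.0015 -0.0022  0.1479] spin 0.0028 rows 2.0
```

Request:
jog_arm(dp=[[0.0002,-0.0002,0.015],[0.0003,-0.0005,0.03],[0.0005,-0.0007,0.045],[0.0006,-0.001,0.06],[0.0008,-0.0012,0.075],[0.001,-0.0014,0.09],[0.001,-0.0016,0.105],[0.001,-0.0016,0.11],[0.001,-0.0016,0.11],[0.001,-0.0016,0.11]], spin=[0,0,0,0,0,0,0,0,0,0])

```text
time: 23.25
position: [0.6255, -0.0263, 0.2166]
tool_rot: [3.128, 0.009, 1.569]
ft_force: [0.4, -0.4, -1.0]
finger_gap: 0.0214
```

```bash
python3 plan.py .6253 -.0262 .170 89.8;python3 - <<'E'
from h import *
c=eyes.get_calibration("scene"); im=eyes.read_camera("scene"); u,v=proj(c,[.624,-.026,.1])
w=eyes.read_camera("wrist"); 
a=cv2.resize(im[int(v)-60:int(v)+50,int(u)-40:int(u)+50],(450,550),interpolation=cv2.INTER_CUBIC)
b=cv2.resize(w[110:220,210:270],(300,550),interpolation=cv2.INTER_CUBIC)
cv2.imwrite("pics/in5.png",np.hstack([a,b]))
E
```

```text
pos [ 0.6255 -0.0263  0.2166] yaw 89.88 rp [3.1282 0.0087] F [ 0.4 -0.4 -1. ] gap 0.0214 t 23.25
dp [ 0.0018 -0.0026  0.1554] spin 0.0027 rows 2.0
```

View pics/in5.png

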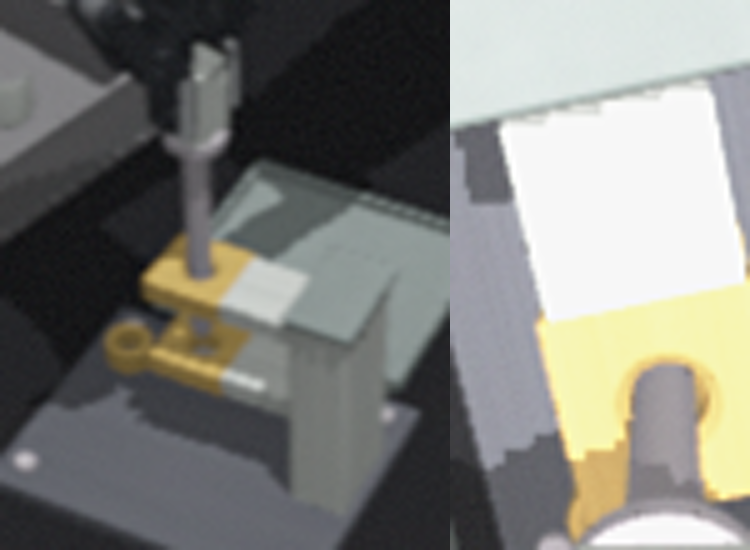

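The rod passes through the upper hole, centred to under 1 mm, with the tip at the lower mouth and no contact force. Continuing down.

Request:
jog_arm(dp=[[0.0001,-0.0002,0.012],[0.0003,-0.0004,0.024],[0.0004,-0.0006,0.036],[0.0005,-0.0008,0.048],[0.0007,-0.001,0.06],[0.0008,-0.0012,0.07],[0.0008,-0.0012,0.07],[0.0008,-0.0012,0.07]], spin=[0,0,0,0,0,0,0,0])

```text
time: 24.35
position: [0.6255, -0.0263, 0.1958]
tool_rot: [3.128, 0.009, 1.569]
ft_force: [0.2, -0.3, -1.8]
finger_gap: 0.0212
```

```bash
python3 plan.py .6255 -.0263 .169 89.8
```

```text
pos [ 0.6255 -0.0263  0.1958] yaw 89.88 rp [3.1279 0.0088] F [ 0.2 -0.3 -1.8] gap 0.0212 t 24.35
dp [ 0.0007 -0.0012  0.0892] spin 0.0028 rows 2.0
```

Request:
jog_arm(dp=[[0.0001,-0.0002,0.012],[0.0003,-0.0004,0.024],[0.0004,-0.0005,0.036],[0.0004,-0.0006,0.048],[0.0005,-0.0008,0.06],[0.0006,-0.001,0.07],[0.0006,-0.001,0.08],[0.0006,-0.001,0.08],[0.0006,-0.001,0.08],[0.0006,-0.001,0.08],[0.0006,-0.001,0.08],[0.0006,-0.001,0.08]], spin=[0,0,0,0,0,0,0,0,0,0,0,0])

```text
time: 25.85
position: [0.6255, -0.0263, 0.1718]
tool_rot: [3.128, 0.009, 1.569]
ft_force: [-0.0, 0.0, -1.8]
finger_gap: 0.0214
```

```bash
python3 - <<'E'
from h import *; import plan
plan.go([.6255,-.0263,.172],89.8); print(abs(status.observe()['joint_vel']).max())
c=eyes.get_calibration("scene"); im=eyes.read_camera("scene"); u,v=proj(c,[.624,-.026,.08]); u0,v0=int(u)-50,int(v)-55
print(u0,v0,[(np.array(proj(c,[.6262,-.025,z]))-[u0,v0])*4.5 for z in(.035,.063,.125,.16)])
a=cv2.resize(im[v0:v0+110,u0:u0+90],None,fx=4.5,fy=4.5,interpolation=cv2.INTER_CUBIC)
t=eyes.read_camera("top")[165:265,330:420]
b=cv2.resize(t,(int(90*4.5),a.shape[0]),interpolation=cv2.INTER_CUBIC)[:, :380]
cv2.imwrite("pics/end.png",np.hstack([a,b]))
E
```

```text
pos [ 0.6255 -0.0263  0.1718] yaw 89.88 rp [3.1279 0.0089] F [-0.   0.  -1.8] gap 0.0214 t 25.85
dp [ 0.0001 -0.     -0.0005] spin 0.0028 rows 2.0
0.0015919925891467134
180 148 [array([227.28738826, 310.8784374 ]), array([225.80244796, 276.47468553]), array([222.3140153 , 195.65313888]), array([220.21227452, 146.95908162])]
```

View pics/end.png

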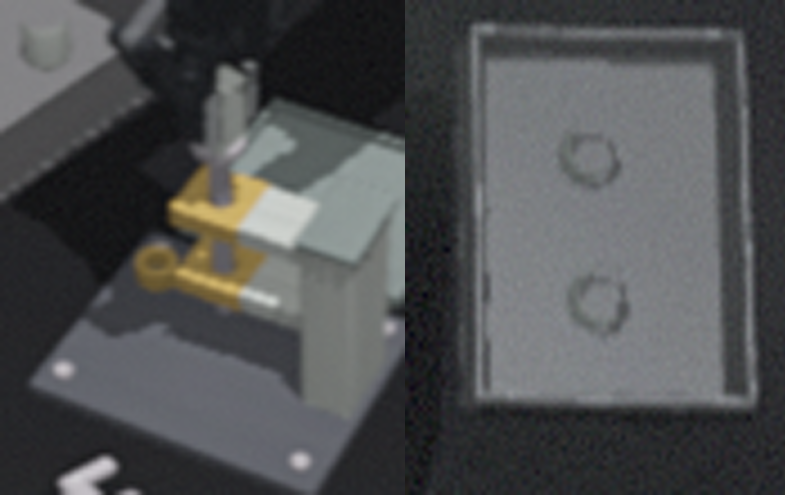

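The rod goes through both bushings. The collar at (218,150) matches the expected 0.16 m, and the tip just shows below the lower bushing at (230,308). Both castings stand in the tote, so I'm handing in.

```bash
python3 - <<'E'
from plant import job; job.close_job()
E
```

```text
the job is handed in; nothing more can be done
```

The job is handed in, though no verdict was reported. Both castings stand in the tote, and the arm still holds the square-headed guide rod through both bushings.

**Last checks**
- **Rod position:** the tip is at about 35 mm above the bench, so about 28 mm below the lower bushing and 23 mm above the base plate. The height comes from the tool pose and agrees with the collar and tip seen in the scene picture.
- **Forces and grip:** the wrist reads only the rod's weight (about 1.8 N), with no sign of contact with the rig. The 21 mm finger gap shows the head is gripped, set to 60 N, and the arm is at rest.
- **Castings:** the last top view shows both upright in the tote.
- **Other rods:** both were still in the rack after the guide rod was lifted out.

**What disagreed**
- **Position measurements:** the camera views differed by 2–4 mm on the bushing hole and rod tip. I corrected by the tip-to-hole offset between views, and the rod went in freely.
- **Tool tilt:** the tool picked up about 0.016 rad of tilt along the way and could not be re-levelled. This is well within the 0.09 rad allowed.
- **Grip forces:** closing on the casting and on the rod gave brief upward forces of 5–7 N.

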